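Lock the collar of the rock section's holder

TASK

Two alike holders for polished rock sections stand on the bench, both open. On the one that has the round rock section sitting between its tabs, squeeze the two tabs together and turn the collar about 60 degrees clockwise (seen from above) until the tabs line up with the two lugs of the base, then let go so that the tabs spring out and lock it. Leave the empty holder's collar as it is.

Things in the scene. Friction and masses are not known exactly. Their poses are not given: they have to be found in the camera images.
- collar_grip (a point): Holder with the rock section (speckled disc 29 mm across, top 38 mm above the bench, mid-collar). Two upright black tabs on a 60 mm steel collar: 18 mm wide, 5 thick, from 22 to 66 mm above the bench, 58 mm over their outer faces. Point: on the collar's axis between the tabs, 48 mm above the bench. Turns with the collar: z up, y from tab to tab.
- collar (a joint): That collar's angle in rad, growing clockwise seen from above. 0: open stop; 1.05: tabs in line with the base's lugs; 1.20: far stop. With the tabs out, catches leave it only play, 0 to 0.20 (open) or 0.90 to 1.20 (locked). Both tabs squeezed in over 3 mm each (at most 8 mm, to 42 mm overall; springs 3.6 rising to 8.4 N each) free it; friction is light, 0.04 N m.
- spare_collar_grip (a point): Same point and axes on the other holder: alike but empty, only a flat black pad mid-collar. Both holders: round aluminium base fixed to the bench, 104 mm across, 10 mm thick, with two screwed lugs on opposite sides (132 mm overall); a rim 82 mm across around the collar, up to 21 mm above the bench, with windows for the tabs' catches.
- spare_collar (a joint): Angle of the empty holder's collar, same values and catches. It starts open (0 to 0.15) and is to stay so. Either collar stays where it is left; tabs let go between 0.90 and 1.20 spring out and lock.
Things that resemble listed ones, but are neither listed nor needed, are in the scene too. What is shaped like the part that bears collar_grip but orange or turquoise is not meant. Leave any blue or green look-alike of the part that bears spare_collar_grip alone.

How it is judged:
By the outcome, as a careful person would: the job done as asked, in the order asked, and still so for the second after the job is handed in, with the robot touching nothing.
It also fails if it takes over 32 s, if anything falls off the work surface, if the arm or the gripper's body presses on something with over 40 N, if the wrist force passes 120 N, or if a joint passes its speed limit or range.

ROBOT

A 6-joint arm with a two-finger parallel gripper is mounted at the origin on the work surface. World frame = base frame: x ahead of the robot, y to its left, z up, the work surface at z = 0. Lengths are in m, angles in degrees, forces in N, time in s.
With the tool pointing down it reaches from about 0.25 to 0.8 m from the base axis. Payload 3.9 kg.
Tool frame: the origin (TCP) lies on the centre line of the jaws, within the pads' length; the fingertips stand 17 mm ahead of it and the grasp point (between the pads) lies 2 mm behind it; z points along the fingers, x is the direction in which the jaws open and shut, and the axes are right-handed (so a half turn about z gives the same grasp; the last joint's range is limited). The gripper opens to 85 mm and grips with 20 to 120 N. Pads are 22 mm wide; open, the fingers measure 114 mm over their backs; the gripper's body (76 mm by 85 mm) begins 54 mm behind the grasp point. The pads swing forward as they close: fully open they stand 13 mm farther back than shut.
Start: joints at [72.995, 14.897, -7.913, 67.191, 0, 90], TCP at [0.154, 0.502, 0.248] pointing down, gripper open.
Joint ranges: [-159.42, 159.42], [-47.68, 98.78], [-73.54, 78.23], [-108.79, 121.32], [-90, 84.71], [-180, 180]. Speed limits (degrees/s): [147.25, 147.25, 180, 180, 180, 180].

INTERFACE

Orientations are given as [roll, pitch, yaw] about the fixed x, y, z axes, in that order (R = Rz(yaw) Ry(pitch) Rx(roll)).
In Python, from workcell import robot gives the robot as it stands.
- The arm moves only by the tool play_rows, never from a script. Its argument "commands" is a list that holds one entry, the list of rows, each a list of 5 numbers: the closure, from -1 (fully open) to 1 (shut), so that 0 is half open, then the shift along the tool's x, y, z in m, then the turn about the tool's z in rad. In form: [[[jaw, x, y, z, yaw], ...]]. A call has 1 to 5 rows; each row shifts and turns the commanded pose from where the row before left it, along the tool's axes as they then stand; what a row does not reach is not made up. A row lasts 1/12 s, in which the tool goes at most 41.7 mm and 7.16 degrees, less where a joint would pass 70% of its speed; a pose out of reach is approached as far as the arm can. A call with a gripper value outside its range is refused whole. The fingers move at their own pace and stop on an object; "squeeze" is the grip in N (left out, the last holds). Time passes only in rows, so rows that do not move let the fingers close. It gives the time, the measured TCP pose, the force and the opening at its end, in the units of the state.
- robot.read_state(): the state, without advancing time (a new reading comes with each control period).
- robot.snapshot(name): name is "side" or "top" or "wrist"; returns the picture (420x560x3 uint8, red, green, blue); there is no depth.
- robot.calibration(name): a dict with "camera_matrix" (3x3 intrinsics, pixels), "view" (4x4, takes a point from world to camera coordinates). Camera axes: x right, y down, z forward; pixel columns grow to the right and rows downward; lengths in m; the calibration is good to about 2 mm. A picture is of the moment at which its call begins: read the wrist's pose just before it. calibration takes no time and is no camera call; for the wrist camera it gives the pose at the moment of the call.
- robot.hand_in(): hands the job in, once; it reports no verdict.
Trained networks look in the newest picture that a camera, given by its name, has taken for a name from the list of things; names that differ only in an ending like _2 or _b are one class to them, and where a whole thing is asked for, a point or a joint stands for the part that bears it (a point fixed in the world has none). Each returns a list of dicts, best first, with "score" (0 to 1); they miss things now and then, are a little off and sometimes report something else, mostly with a low value. They report only what shows in the picture. A call takes as long as a camera call. They do not tell look-alikes from the thing itself.
- robot.recognise(name, camera): "bbox" ([centre column, centre row, width, height] in pixels, round what is visible of it).
- robot.tip_of(name, camera): "centre" ([row, column] in pixels: a listed point, or the origin of a listed thing).
The state is a dict: "time": time; "joint_pos": joint angles; "joint_velocities": joint speeds; "joint_torque": joint torques, N m; "position": TCP position; "tcp_rot": TCP orientation; "wrist_force": force on the tool from outside, world axes, zero at the start; "torque": the same for the moment, N m; "finger_gap": finger opening in m.
Only numpy, scipy, OpenCV 4.12 (cv2) and the standard library are available. Lean on these libraries where they do the work, as an engineer would, in place of code of your own. Each camera call takes 0.05 s, during which the arm holds its last target. There are 200 camera calls.

## Working session

There is one attempt and no reset: what is moved stays moved. The work goes in short steps, Python scripts to look and compute and a tool call to move; the robot and the scene stay as the last step left them, time stands still between calls to the robot, and variables do not carry over. Pictures are saved under pics/ and viewed, about 8 in all and at most 12, crops included, and the job is handed in when it is done.

Besides the shell and the picture viewer there is one more tool, called after "Emit:" by a JSON object that holds its "api" and its "payload". play_rows: Moves the arm, as the interface text tells. Its arguments: {"type":"object","properties":{"commands":{"type":"array"},"squeeze":{"type":"number"}},"required":["commands"]}

```bash
ls; mkdir -p pics; cat > h.py <<'E'
from workcell import robot
import numpy as np, cv2
def snap(cam,fn=None):
    im=robot.snapshot(cam)
    if fn: cv2.imwrite('pics/'+fn,im[:,:,::-1])
    return im
def ray(cam,u,v,cal=None):
    c=cal or robot.calibration(cam);K=np.array(c['camera_matrix']);V=np.array(c['view'])
    R,t=V[:3,:3],V[:3,3];d=R.T@np.linalg.inv(K)@[u,v,1];return -R.T@t,d/np.linalg.norm(d)
def atz(cam,u,v,z,cal=None):
    o,d=ray(cam,u,v,cal);return o+d*(z-o[2])/d[2]
def tri(rs):
    A=sum(np.eye(3)-np.outer(d,d) for o,d in rs);b=sum((np.eye(3)-np.outer(d,d))@o for o,d in rs)
    return np.linalg.solve(A,b)
def proj(cam,p,cal=None):
    c=cal or robot.calibration(cam);V=np.array(c['view']);q=np.array(c['camera_matrix'])@(V[:3,:3]@np.array(p)+V[:3,3]);return q[:2]/q[2]
E
python3 - <<'E'
from h import *
np.set_printoptions(precision=4,suppress=True)
a=snap('top');
b=None
for cam in ['top','side']:
    if cam=='side': b=snap('side')
    for n in ['collar_grip','spare_collar_grip']:
        print(cam,n,[(np.round(r['centre'],1),round(r['score'],2),atz(cam,r['centre'][1],r['centre'][0],.048)[:2]) for r in robot.tip_of(n,cam)])
        print([(np.round(r['bbox'],1),round(r['score'],2)) for r in robot.recognise(n,cam)])
cv2.imwrite('pics/a.png',a[:,:,::-1]);cv2.imwrite('pics/b.png',b[:,:,::-1])
print(robot.read_state())
E
```

```text
pics
top collar_grip [(array([242.7, 268.5]), 0.83, array([0.4086, 0.1554])), (array([182.8, 266.4]), 0.69, array([0.6132, 0.1662])), (array([236. , 136.4]), 0.6, array([0.4242, 0.5984]))]
[(array([269.5, 245.3,  15. ,  23. ]), 0.69), (array([141.1, 236.8,  15.4,  23.6]), 0.66), (array([264.5, 184.4,  15.3,  22.5]), 0.56)]
top spare_collar_grip [(array([133.6, 403.4]), 0.71, array([ 0.7964, -0.3087])), (array([199.6, 350.1]), 0.67, array([ 0.5597, -0.1202])), (array([262.1, 343.8]), 0.51, array([ 0.3477, -0.0973]))]
[(array([342.4, 265.7,  21. ,  16.4]), 0.79), (array([404.4, 136. ,  25. ,  17. ]), 0.67), (array([348.1, 200.2,  19.1,  17.7]), 0.55)]
side collar_grip [(array([203.9, 280.7]), 0.78, array([0.6089, 0.1921])), (array([226.3, 230.2]), 0.53, array([0.4063, 0.146 ])), (array([162.2, 198.5]), 0.46, array([0.4146, 0.5694]))]
[(array([230.9, 234. ,  17.4,  14.8]), 0.74), (array([283.1, 210.1,  21.7,  14. ]), 0.68)]
side spare_collar_grip [(array([290., 412.]), 0.78, array([ 0.7928, -0.318 ])), (array([265.8, 306.5]), 0.63, array([ 0.559 , -0.1155])), (array([284.3, 233.7]), 0.62, array([ 0.3346, -0.0999]))]
[(array([413. , 293.7,  26.6,  25.8]), 0.72), (array([308.4, 269.4,  18.9,  23. ]), 0.66), (array([237. , 289.7,  21.8,  30.8]), 0.58)]
{'time': 0.5, 'joint_pos': array([72.9961, 14.8993, -7.9179, 67.1898, -0.0001, 89.999 ]), 'joint_velocities': array([-0.0407, -0.0108,  0.1688, -0.1251, -0.1088,  0.022 ]), 'joint_torque': array([ -0.0017, -40.5246,  25.4001,   0.0032,   0.    ,  -0.    ]), 'position': array([0.1535, 0.502 , 0.2482]), 'tcp_rot': array([179.9999,   0.007 ,  72.9971]), 'wrist_force': array([ 0.8488, -0.3923, -0.1558]), 'torque': array([ 0.0416,  0.0223, -0.0277]), 'finger_gap': 0.08516105195400998}
```

View pics/a.png

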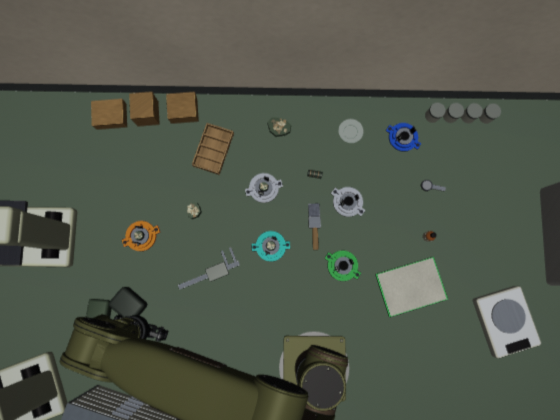

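View pics/b.png

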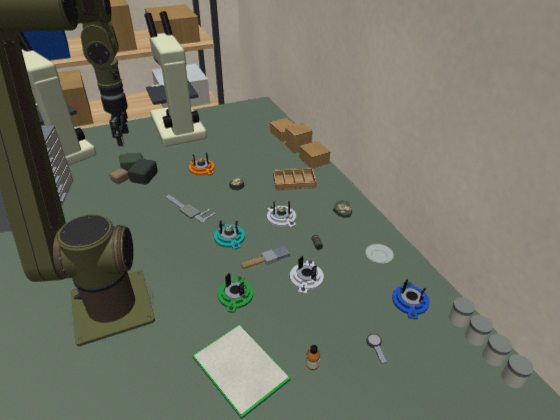

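The candidates in the top picture are the aluminium holders at (264,187) and (348,202), orange (141,236), turquoise (270,246), green (343,265) and blue (403,136). Only the first two are plain aluminium, and (264,187) looks like the one with the rock. I'll check that in a close crop.

```bash
python3 - <<'E'
from h import *
np.set_printoptions(precision=4,suppress=True)
a=cv2.imread('pics/a.png');b=cv2.imread('pics/b.png')
f=lambda im,u,v:cv2.resize(im[v-25:v+25,u-25:u+25],(300,300),interpolation=cv2.INTER_CUBIC)
cv2.imwrite('pics/c.png',np.vstack([np.hstack([f(a,264,187),f(a,348,202)]),np.hstack([f(b,282,210),f(b,307,272)])]))
for t,s in [((266.4,182.8),(280.7,203.9)),((350.1,199.6),(306.5,265.8))]: print(tri([ray('top',*t),ray('side',*s)]))
V=np.array(robot.calibration('wrist')['view']);o=-V[:3,:3].T@V[:3,3];print(o,V[:3,:3]);print(robot.calibration('wrist')['camera_matrix'],atz('wrist',280,210,.04))
E
```

```text
[0.6037 0.1673 0.0688]
[ 0.5581 -0.1192  0.0522]
[0.0853 0.5217 0.3735] [[ 0.2937  0.9559  0.0008]
 [ 0.9169 -0.282   0.2824]
 [ 0.2702 -0.0822 -0.9593]]
[[299.044    0.     277.777 ]
 [  0.     299.044  211.8289]
 [  0.       0.       1.    ]] [0.1779 0.4962 0.04  ]
```

View pics/c.png

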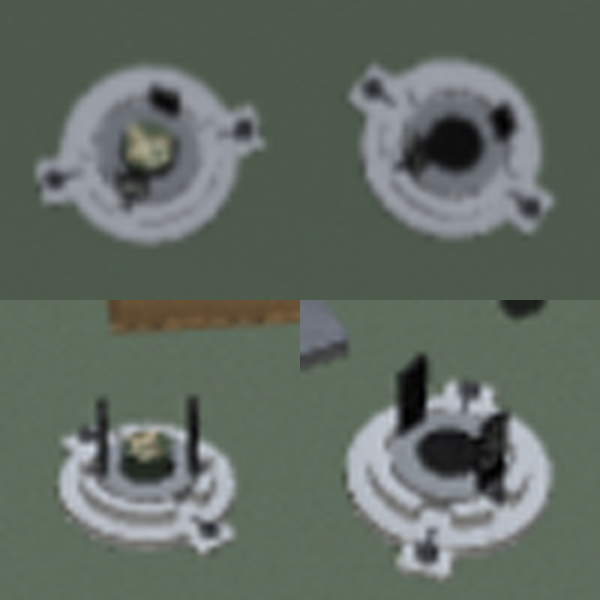

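The rock sits in the holder at top (264,187). Its tabs run roughly along world yaw -20° and its lugs along about -75°, so this is the target. I'll move above it.

Emit:
{"api": "play_rows", "payload": {"commands": [[[-1,-0.012,0.0357,0,0],[-1,-0.012,0.0357,0,0],[-1,-0.012,0.0357,0,0],[-1,-0.012,0.0357,0,0],[-1,-0.012,0.0357,0,0]]], "squeeze": 30}}

```text
time: 0.92
position: [0.3078, 0.3914, 0.2485]
tcp_rot: [180.0, -0.0, 73.0]
wrist_force: [0.6, 0.6, 0.0]
finger_gap: 0.0851
```

```bash
python3 -c "
from h import *
s=robot.read_state();print(s['time'],s['joint_pos'],s['position'],s['tcp_rot'])"
```

```text
0.9167 [ 5.18200355e+01  1.22223082e+01 -1.15017696e+01  6.62494090e+01
 -1.46235772e-03  6.87872182e+01] [0.30777831 0.39138549 0.24847087] [ 1.79989043e+02 -2.41875536e-02  7.30328194e+01]
```

Emit:
{"api": "play_rows", "payload": {"commands": [[[-1,-0.0125,0.0351,0,-0.1],[-1,-0.0159,0.0337,0,-0.1],[-1,-0.0192,0.0319,0,-0.1],[-1,-0.0222,0.0299,0,-0.1],[-1,-0.0252,0.0275,0,-0.1]]]}}

```text
time: 1.33
position: [0.4577, 0.2802, 0.2485]
tcp_rot: [180.0, -0.0, 101.9]
wrist_force: [-0.3, 0.6, -0.3]
finger_gap: 0.0858
```

Emit:
{"api": "play_rows", "payload": {"commands": [[[-1,-0.0278,0.0248,0,-0.1],[-1,-0.0301,0.0219,0,-0.1],[-1,-0.0321,0.0188,0,-0.1],[-1,-0.0338,0.0155,0,-0.1],[-1,-0.0353,0.012,0,-0.1]]]}}

```text
time: 1.75
position: [0.6071, 0.1692, 0.2483]
tcp_rot: [180.0, -0.0, 130.6]
wrist_force: [-0.5, 1.4, 0.2]
finger_gap: 0.0851
```

Emit:
{"api": "play_rows", "payload": {"commands": [[[-1,0,0,0,-0.115],[-1,0,0,0,-0.115],[-1,0,0,0,-0.115],[-1,0,0,0,-0.115],[-1,0,0,0,-0.115]]]}}

```text
time: 2.17
position: [0.606, 0.1703, 0.2481]
tcp_rot: [-180.0, -0.0, 163.5]
wrist_force: [0.4, -0.3, -1.2]
finger_gap: 0.0855
```

```bash
python3 - <<'E'
from h import *
np.set_printoptions(precision=4,suppress=True)
s=robot.read_state();print(s['time'],s['joint_pos'],s['position'],s['tcp_rot'])
cal=robot.calibration('wrist');im=snap('wrist','d.png')
for r in robot.tip_of('collar_grip','wrist'): print(r,atz('wrist',r['centre'][1],r['centre'][0],.048,cal))
E
```

```text
2.1667 [ 15.7009  25.4041   7.916   72.529    0.002  -57.8352] [0.606  0.1703 0.2481] [-179.9926   -0.0155  163.5361]
{'centre': [195.4, 281.8], 'score': 0.97} [0.6036 0.1752 0.048 ]
{'centre': [118.4, 460.5], 'score': 0.9} [0.4026 0.1493 0.048 ]
```

View pics/d.png

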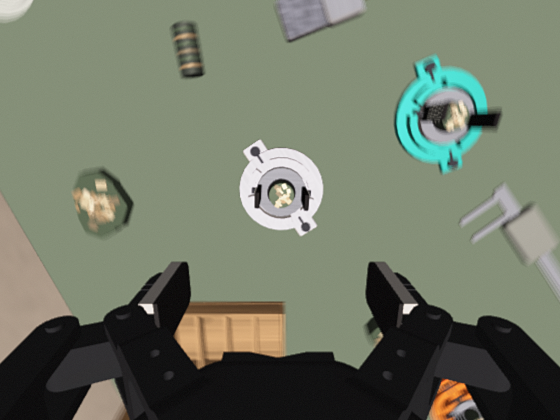

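The rock holder is at (282,191) in the wrist picture, with its tabs at about (257,195) and (306,197), nearly along the jaw axis. The turquoise one is at (443,118). I'll centre, descend part-way and look again.

Emit:
{"api": "play_rows", "payload": {"commands": [[[-1,0.0037,0.004,0.033,0],[-1,0,0,0.033,0],[-1,0,0,0.032,0],[-1,0,0,0,0]]]}}

```text
time: 2.6
position: [0.5986, 0.1742, 0.1436]
tcp_rot: [-179.6, -0.6, 163.1]
wrist_force: [-1.8, 0.1, -1.0]
finger_gap: 0.0854
```

```bash
python3 - <<'E'
from h import *
np.set_printoptions(precision=4,suppress=True)
s=robot.read_state();print(s['time'],s['position'],s['tcp_rot'])
cal=robot.calibration('wrist');im=snap('wrist')
c=None
for r in robot.tip_of('collar_grip','wrist'): print(r,atz('wrist',r['centre'][1],r['centre'][0],.048,cal));c=c or r['centre']
import json;json.dump({k:np.array(v).tolist() for k,v in cal.items()},open('cal2.json','w'))
u,v=int(c[1]),int(c[0]);u0,v0=u-70,max(v-60,0);print(u0,v0)
cv2.imwrite('pics/e.png',cv2.resize(im[v0:v0+120,u0:u0+140,::-1],None,fx=5,fy=5,interpolation=cv2.INTER_CUBIC))
E
```

```text
2.6 [0.5986 0.1742 0.1436] [-179.6099   -0.5962  163.0867]
{'centre': [112.0, 532.5], 'score': 0.85} [0.4021 0.1491 0.048 ]
{'centre': [230.0, 269.3], 'score': 0.7} [0.6067 0.1785 0.048 ]
462 52
```

View pics/e.png

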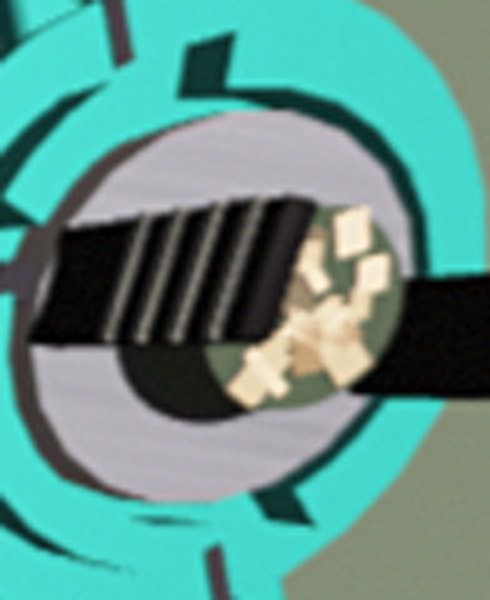

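That crop caught the turquoise look-alike, which the detector ranked first. The tool was also still settling, so I'll retake it on the right one.

Emit:
{"api": "play_rows", "payload": {"commands": [[[-1,0,0,0,0],[-1,0,0,0,0]]]}}

```text
time: 2.87
position: [0.6054, 0.176, 0.1531]
tcp_rot: [179.8, 0.2, 163.2]
wrist_force: [-0.5, 0.1, 0.9]
finger_gap: 0.085
```

```bash
python3 - <<'E'
from h import *
np.set_printoptions(precision=4,suppress=True)
s=robot.read_state();print(s['time'],s['position'],s['tcp_rot'])
cal=robot.calibration('wrist');im=snap('wrist')
for r in robot.tip_of('collar_grip','wrist'):
  q=r['centre'];p=atz('wrist',q[1],q[0],.048,cal);print(r,p,abs(q[1]-280))
import json;json.dump({k:np.array(v).tolist() for k,v in cal.items()},open('cal2.json','w'))
cv2.imwrite('pics/f.png',cv2.resize(im[150:300,180:380,::-1],None,fx=4,fy=4,interpolation=cv2.INTER_CUBIC))
E
```

```text
2.8667 [0.6054 0.176  0.1531] [179.8484   0.2332 163.1902]
{'centre': [217.4, 277.9], 'score': 0.87} [0.6065 0.1757 0.048 ] 2.1000000000000227
{'centre': [109.8, 535.4], 'score': 0.71} [0.4037 0.1513 0.048 ] 255.39999999999998
```

View pics/f.png

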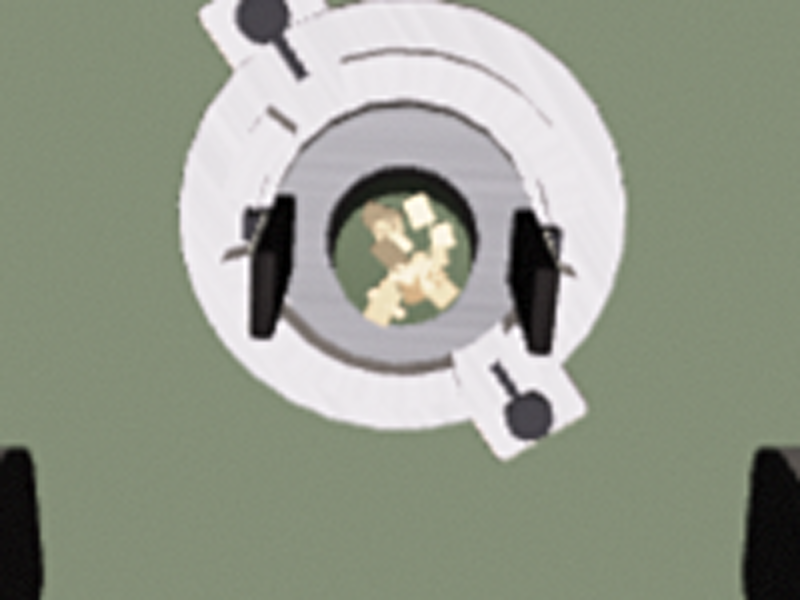

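The picture shows the rock between the tabs. Tab tops are at crop (265,294) and (543,310), the lugs' screws at (262,15) and (528,415). Next I'll compute centre, yaw and height.

```bash
python3 - <<'E'
from h import *
import json
np.set_printoptions(precision=4,suppress=True)
cal=json.load(open('cal2.json'))
g=lambda x,y,z:atz('wrist',180+x/4,150+y/4,z,cal)
for n,a,b,z in [('tab',(265,294),(543,310),.066),('lug',(262,15),(528,415),.016)]:
  A=g(*a,z);B=g(*b,z);d=A-B;print(n,A,B,(A+B)/2,np.linalg.norm(d),np.degrees(np.arctan2(d[1],d[0])))
# height from 1st wrist view: tabs there about (257,188),(306,191)? use tip
K=np.array(cal['camera_matrix']);V=np.array(cal['view'])
R=V[:3,:3];o2=-R.T@V[:3,3]
# first view: camera shifted from now by tcp motion
sh=np.array([.606,.1703,.2481])-np.array([.6054,.176,.1531])
d1=R.T@np.linalg.inv(K)@[281.8,195.4,1];d2=R.T@np.linalg.inv(K)@[277.9,217.4,1]
print('tri',tri([(o2+sh,d1/np.linalg.norm(d1)),(o2,d2/np.linalg.norm(d2))]))
# vertical check with top camera
print(tri([ray('top',266.4,182.8),(o2,d2/np.linalg.norm(d2))]))
E
```

```text
tab [0.6289 0.1679 0.066 ] [0.5799 0.1861 0.066 ] [0.6044 0.177  0.066 ] 0.05224117899009506 -20.28314582822677
lug [0.6196 0.122  0.016 ] [0.589  0.2296 0.016 ] [0.6043 0.1758 0.016 ] 0.11187020120550605 -74.11032051287462
tri [0.6045 0.1719 0.0618]
[0.6044 0.1651 0.0848]
```

Tab spacing of 52 mm (53 expected) confirms the height scale. Tab yaw is -20.3° and lug yaw -74.1°, so the turn needed is about 54°. I'll align and go down.

Emit:
{"api": "play_rows", "payload": {"commands": [[[-1,0.001,0,0.02,0.055],[-1,0,0,0.025,0],[-1,0,0,0.022,0],[-1,0,0,0.014,0],[-1,0,0,0.01,0]]], "squeeze": 25}}

```text
time: 3.38
position: [0.6024, 0.1757, 0.0587]
tcp_rot: [-180.0, -0.0, 160.1]
wrist_force: [-0.7, -1.0, 0.4]
finger_gap: 0.0853
```

Emit:
{"api": "play_rows", "payload": {"commands": [[[-1,0,0,0.006,0],[-1,0,0,0.003,0],[-1,0,0,0,0],[-1,0,0,0,0]]]}}

```text
time: 3.72
position: [0.6033, 0.176, 0.0513]
tcp_rot: [179.9, 0.1, 160.1]
wrist_force: [0.3, 0.1, 0.5]
finger_gap: 0.0853
```

```bash
python3 - <<'E'
from h import *
s=robot.read_state();print(s['time'],s['position'],s['tcp_rot'],s['joint_pos'])
snap('wrist','g.png')
E
```

```text
3.7167 [0.60331803 0.17597943 0.05131564] [1.79939497e+02 8.40252654e-02 1.60081514e+02] [ 1.62615960e+01  3.25743121e+01 -1.07317244e+01  4.65904249e+01
 -7.66408829e-04 -5.38199627e+01]
```

View pics/g.png

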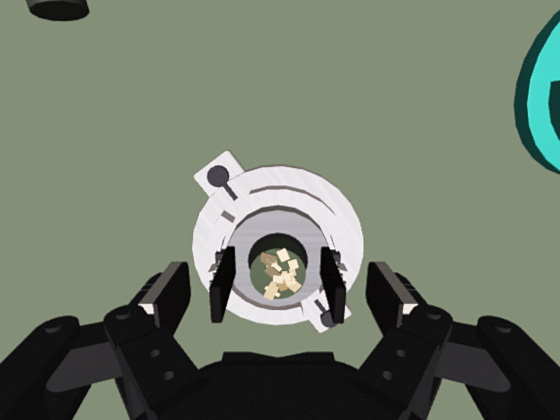

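The pads straddle the tabs evenly: fingers at columns 187 and 367, tabs at about 217 and 340. Close now.

Emit:
{"api": "play_rows", "payload": {"commands": [[[-0.05,0,0,0,0],[-0.05,0,0,0,0],[-0.05,0,0,0,0],[-0.05,0,0,0,0],[-0.05,0,0,0,0]]], "squeeze": 25}}

```text
time: 4.18
position: [0.6035, 0.1759, 0.0518]
tcp_rot: [179.9, 0.1, 160.1]
wrist_force: [-0.1, -1.7, 6.1]
finger_gap: 0.045
```

Emit:
{"api": "play_rows", "payload": {"commands": [[[-0.05,0,0,0,0],[-0.05,0,0,0,0],[-0.05,0,0,0,0]]]}}

```text
time: 4.43
position: [0.6035, 0.1759, 0.0518]
tcp_rot: [179.9, 0.1, 160.1]
wrist_force: [0.1, 0.1, 6.0]
finger_gap: 0.0449
```

Emit:
{"api": "play_rows", "payload": {"commands": [[[-0.05,0,0,0,0.05],[-0.05,0,0,0,0.08],[-0.05,0,0,0,0.08],[-0.05,0,0,0,0.08],[-0.05,0,0,0,0.08]]]}}

```text
time: 4.85
position: [0.6031, 0.176, 0.0518]
tcp_rot: [179.9, 0.1, 138.7]
wrist_force: [-1.5, -0.6, 6.9]
finger_gap: 0.0451
```

Emit:
{"api": "play_rows", "payload": {"commands": [[[-0.05,0,0,0,0.08],[-0.05,0,0,0,0.08],[-0.05,0,0,0,0.08],[-0.05,0,0,0,0.08],[-0.05,0,0,0,0.08]]]}}

```text
time: 5.27
position: [0.6026, 0.1762, 0.0518]
tcp_rot: [179.9, -0.0, 115.8]
wrist_force: [-2.0, 0.5, 7.6]
finger_gap: 0.0449
```

Emit:
{"api": "play_rows", "payload": {"commands": [[[-0.05,0,0,0,0.08],[-0.05,0,0,0,0.06],[-0.05,0,0,0,0.03],[-0.05,0,0,0,0],[-0.05,0,0,0,0]]]}}

```text
time: 5.68
position: [0.6023, 0.1763, 0.0518]
tcp_rot: [180.0, -0.1, 106.2]
wrist_force: [-3.3, -0.4, 8.1]
finger_gap: 0.045
```

```bash
python3 - <<'E'
from h import *
s=robot.read_state();print(s['time'],s['position'],s['tcp_rot'],s['torque'],s['finger_gap'])
snap('wrist','h.png')
E
```

```text
5.6833 [0.60232385 0.17634861 0.05178068] [ 1.79954743e+02 -7.17707617e-02  1.06239874e+02] [ 0.07687454  0.56990895 -0.05788532] 0.04503628206845738
```

View pics/h.png

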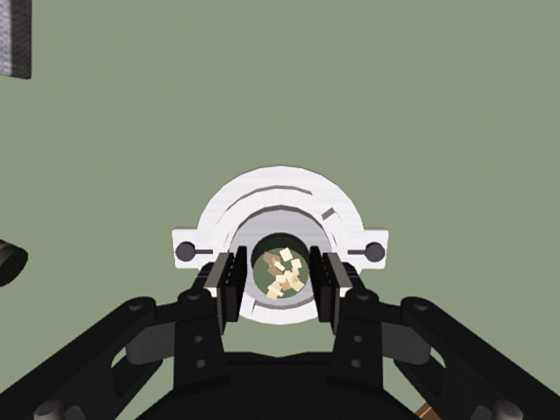

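The lugs now lie level along the jaw axis at (186,252) and (374,252), and the tabs line up with them. Release and retreat.

Emit:
{"api": "play_rows", "payload": {"commands": [[[-0.4,0,0,0,0],[-0.7,0,0,0,0],[-1,0,0,0,0],[-1,0,0,0,0],[-1,0,0,0,0]]]}}

```text
time: 6.15
position: [0.6026, 0.1756, 0.0503]
tcp_rot: [180.0, 0.0, 106.2]
wrist_force: [-0.0, -0.0, 0.6]
finger_gap: 0.085
```

Emit:
{"api": "play_rows", "payload": {"commands": [[[-1,0,0,0,0],[-1,0,0,-0.01,0],[-1,0,0,-0.025,0],[-1,0,0,-0.03,0],[-1,0,0,-0.03,0]]]}}

```text
time: 6.57
position: [0.6019, 0.1755, 0.1465]
tcp_rot: [-179.9, 0.0, 106.2]
wrist_force: [1.2, -0.3, 0.4]
finger_gap: 0.0859
```

Emit:
{"api": "play_rows", "payload": {"commands": [[[-1,0,0,-0.01,0],[-1,0,0,0,0],[-1,0,0,0,0],[-1,0,0,0,0]]]}}

```text
time: 6.9
position: [0.6014, 0.1754, 0.1538]
tcp_rot: [-179.9, 0.0, 106.2]
wrist_force: [-0.3, -0.2, -0.6]
finger_gap: 0.0854
```

```bash
python3 - <<'E'
from h import *
import json
s=robot.read_state();print(s['time'],s['position'],s['tcp_rot'],s['finger_gap'])
cal=robot.calibration('wrist');im=snap('wrist')
json.dump({k:np.array(v).tolist() for k,v in cal.items()},open('cal3.json','w'))
cv2.imwrite('pics/i.png',cv2.resize(im[150:300,180:380,::-1],None,fx=4,fy=4,interpolation=cv2.INTER_CUBIC))
E
```

```text
6.9 [0.60141715 0.17541965 0.15383076] [-1.79851573e+02  1.41948300e-03  1.06225563e+02] 0.085386774013672
```

View pics/i.png

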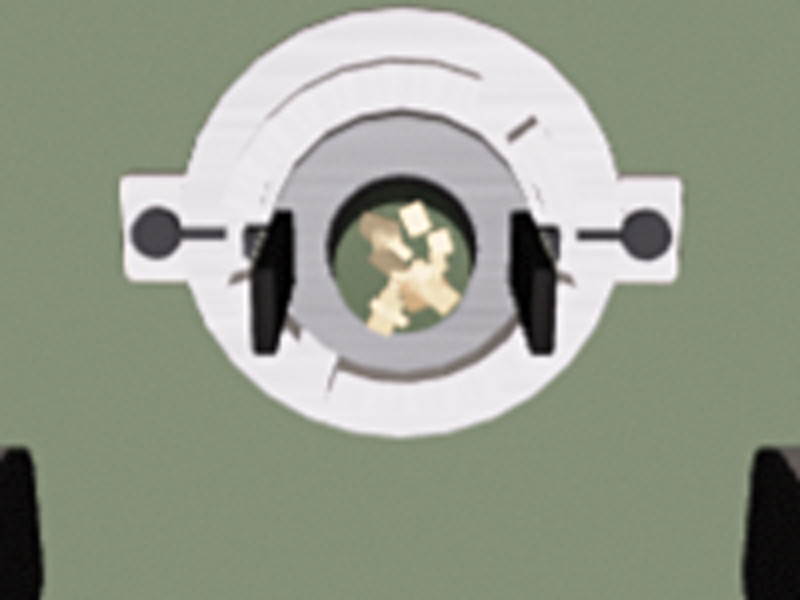

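Tab tops are at crop columns 265 and 543, the same 278 px spacing as before the squeeze, so the tabs have sprung out. They are in line with the lugs, whose screws are at (157,232) and (645,232).

```bash
python3 -c "
from workcell import robot
print(robot.hand_in())"
```

```text
the job is handed in; nothing more can be done
None
```

The collar of the holder with the rock section is turned and looks locked, and I handed the job in at about 7 s on the robot's clock.

- **Squeeze and turn:** I closed the jaws on the tabs to 45 mm overall and turned the collar 54° clockwise. The collar had started about 6° past its open stop. I then released the tabs and backed straight up.
- **Last check:** The close-up after release shows both tabs sprung out to their original spacing and in line with the base's lugs. The rock section is still in place. I did not test the lock by pushing on the collar.
- **Other holders:** I never went near the empty holder or the coloured look-alikes. I did not photograph the empty holder again at the end.
- **Disagreements:** One detector call ranked the turquoise look-alike first, and I rejected it from the picture. Heights triangulated from the detectors' grip points came out at 62 to 85 mm instead of 48 mm. I used the heights given in the task instead, which the measured tab spacing supported (52 mm against 53 mm expected).

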